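# Square up the pill wheels and the opener on the bathroom pill tray

## Task

Put the pill tray in order: slide the four round pill wheels onto the bamboo tray through its open front, without lifting or tipping them, so that they stand in two straight rows running front to back, the two yellow ones along the plain side and the two blue ones along the side with the clip, the rear ones up against the back rail and each front one up against the wheel behind it. Also put the red lid-opener stick away in the clip on the tray's side, pressed right down until both sprung jaws have closed over it. Leave everything else on the shelf where it stands.

Things in the scene. Friction and masses are not known exactly. Their poses are not given: they have to be found in the camera images.
- tray: fixed bamboo tray; origin at its centre, on the shelf; +x from its open front to its back rail, +y to its plain side, -y to its clip side. Floor 2.5 mm thick, x -90 to 100, y -100 to 100 mm between the rails. Rails 12 mm high: back rail inner face at x = 100, side rails 6 mm thick outside y = 100 and y = -100, running x -80 to 108
- tray_front (a point): middle of the tray's open front edge, on the shelf, tray x -106 mm: a bevel rises from here to the 2.5 mm floor at x = -90, so that wheels slide up onto it
- plain_back (a point): where the underside centre of the rear wheel of the plain-side row stands (tray x 53, y 48.5 mm), on the tray floor; axes as the tray's
- plain_front (a point): the same for the front wheel of the plain-side row (tray x -40, y 48.5 mm)
- clip_back (a point): the same for the rear wheel of the clip-side row (tray x 53, y -48.5 mm)
- clip_front (a point): the same for the front wheel of the clip-side row (tray x -40, y -48.5 mm)
- yellow_1: yellow pill wheel: round flat case, 92 mm diameter, 26 mm high at the rim (30 mm at the hub; the lowest 3 mm of the edge is bevelled), about 0.11 kg, too wide for the gripper to grasp; seven wedge flip lids on top; origin at the centre of its underside, z up
- yellow_2: yellow pill wheel: round flat case, 92 mm diameter, 26 mm high at the rim (30 mm at the hub; the lowest 3 mm of the edge is bevelled), about 0.11 kg, too wide for the gripper to grasp; seven wedge flip lids on top; origin at the centre of its underside, z up (same as yellow_1)
- blue_1: blue pill wheel: round flat case, 92 mm diameter, 26 mm high at the rim (30 mm at the hub; the lowest 3 mm of the edge is bevelled), about 0.11 kg, too wide for the gripper to grasp; seven wedge flip lids on top; origin at the centre of its underside, z up
- blue_2: blue pill wheel: round flat case, 92 mm diameter, 26 mm high at the rim (30 mm at the hub; the lowest 3 mm of the edge is bevelled), about 0.11 kg, too wide for the gripper to grasp; seven wedge flip lids on top; origin at the centre of its underside, z up (same as blue_1)
- opener: lid-opener stick lying on the shelf, 159 mm long, 35 g: in the middle a black square grip 48 mm long, 13 x 13 mm; either side of it a red round shaft 10 mm in diameter, to 70 mm from the middle each way; a flat steel blade 11 mm wide at the +x end, to 89 mm. Origin under the middle of the grip, x along the stick, z up
- opener_mid (a point): middle of the opener's grip, on its axis, 6.5 mm above the opener's origin
- clip_seat (a point): where the middle of the opener's axis lies when home in the clip: 44 mm above the shelf, tray x 10, y -128 mm; axes as the tray's. The stick lies along x, either way round, a round shaft in each fork and the square grip between the posts (68 mm free, open below for the fingers). Pressed straight down with 7 to 10 N in all it pushes both jaws outwards and drops under them; they spring back over it
- fork_front (a point): front fork of the clip at its seat, 40 mm in front of clip_seat (the back fork, 40 mm behind it, is the same). Post 12 mm thick in x, tray y -145 to -112 mm, 72 mm high: flat bottom 39 mm up; fixed prong 5.5 mm to the +y side of the seat, flared on top; steel sprung jaw on the -y side, its nose sloping in from 25 mm to 6 mm above the seat, where it overhangs the shaft by 3 mm
- jaw_front (a joint): angle of the jaw of the front fork (hinge along x at tray y -139.5 mm, 12 mm up): 0 closed, grows to about 0.07 as the shaft passes; sprung shut
- jaw_back (a joint): the same for the back fork
- cup: bystander: steel travel cup with black lid, 72 mm diameter, 150 mm tall; origin under its centre
- massager: bystander: green silicone scalp massager, 80 mm diameter, 59 mm tall with its knob; origin under its centre
- saucer: bystander: white ceramic soap saucer, 90 mm diameter, with a soap bar, 33 mm tall; origin under its centre
- organizer: bystander: blue seven-day pill organizer strip, 36 x 178 (y) x 27 mm; origin under its centre
- dispenser: bystander: amber pump bottle, 66 mm diameter, 182 mm tall; origin under its centre
- tumbler: bystander: blue ceramic tumbler with toothbrushes, 68 mm diameter, 182 mm tall; origin under its centre
- magnifier: bystander: fixed round foot (140 mm diameter, 22 mm high) and 210 mm tall post of the magnifier, origin under the post, which carries a swinging aluminium arm 218 mm above the shelf with a round lens (117 mm over its rim, centre 200 mm from the post); at arm angle 0 it points along +y of this body, over the back edge of the shelf
- mag_arm (a joint): bystander: swing of the magnifier's arm about its post, anticlockwise from above; starts within 0.15 of 0 and turns easily if knocked
Things that resemble listed ones, but are neither listed nor needed, are in the scene too. Leave any pink or turquoise look-alike of the yellow_2 alone.

How it is judged:
By the outcome, as a careful person would: the job done as asked, in the order asked, and still so for the second after the job is handed in, with the robot touching nothing.
It also fails if it takes over 72 s, if anything falls off the work surface, if the arm or the gripper's body presses on something with over 40 N, if the wrist force passes 120 N, or if a joint passes its speed limit or range.

## Robot

A 6-joint arm with a two-finger parallel gripper is mounted at the origin on the work surface. World frame = base frame: x ahead of the robot, y to its left, z up, the work surface at z = 0. Lengths are in m, angles in rad, forces in N, time in s.
With the tool pointing down it reaches from about 0.35 to 0.975 m from the base axis. Payload 4.9 kg.
Tool frame: the origin (TCP) lies at the very end of the fingers, on their centre line; the grasp point (between the pads) lies 19 mm behind it; z points along the fingers, y is the line along which they close (so a half turn about z gives the same grasp; the last joint's range is limited). The gripper opens to 85 mm and grips with 20 to 120 N. Pads are 22 mm wide; open, the fingers measure 114 mm over their backs; the gripper's body (76 mm by 85 mm) begins 54 mm behind the grasp point. The pads swing forward as they close: fully open they stand 13 mm farther back than shut.
Start: joints at [1.139, 0.053, 1.613, -0, 1.476, -0.119], TCP at [0.192, 0.595, 0.231] pointing down, gripper open.
Joint ranges: [-3.01, 3.01], [-1.01, 2.22], [0.06, 2.58], [-1.02, 4.17], [0.09, 2.62], [-3.14, 3.14]. Speed limits (rad/s): [2.57, 2.57, 3.14, 3.14, 3.14, 3.14].

## Interface

Orientations are given as a unit quaternion [w, x, y, z].
In Python, from plant import manip gives the robot as it stands.
- The arm moves only by the shell command python3 -m pendant 'ROWS'. ROWS is JSON, a list of rows, each a list of 3 entries, a list of its own where there are three numbers: the opening, from 0 (shut) to 1 (fully open), then the shift along the tool's x, y, z in units of 12 cm (1.0 is 12 cm), then the turn about the tool's z in units of pi rad (1.0 is pi rad). In form: [[gripper, [dx, dy, dz], roll], ...]. A call has 1 to 10 rows; each row is the pose to reach, as a shift and turn from the pose commanded when the call began, along the tool's axes at that moment, turning the shorter way round; what a row does not reach only later rows make up. A row lasts 1/10 s, in which the tool goes at most 50 mm and 8.59 degrees, less where a joint would pass 70% of its speed; a pose out of reach is approached as far as the arm can. A call with a number of a shift or a turn outside -1 to 1 is refused whole. A call with a gripper value outside its range is refused whole. The fingers move at their own pace and stop on an object; the grip force is fixed at half the most. Time passes only in rows, so rows that repeat a pose let the fingers close. It gives the time, the measured TCP pose, the force, the opening and the grip force at its end, in the units of the state.
- manip.state(): the state, without advancing time (a new reading comes with each control period).
- manip.grab_frame(name): name is "scene" or "top" or "wrist"; returns a dict with "img" (420x560x3 uint8, red, green, blue), "fx", "fy", "cx", "cy" (pixels), "D" ([k1, k2, p1, p2, k3] as OpenCV has them; the pictures are not rectified), "eye" and "rotation" of the camera in the world; the wrist camera has in their place "tool_from_camera" (4x4, takes a point from camera to tool coordinates, whose origin is the TCP and whose axes are the flange's). Camera axes: x right, y down, z forward; pixel columns grow to the right and rows downward; lengths in m; the calibration is good to about 2 mm. A picture is of the moment at which its call begins: read the wrist's pose just before it. There is no depth.
- manip.job_done(): hands the job in; it is judged then, once.
The state is a dict: "time": time; "joint_pos": joint angles; "joint_vel": joint speeds; "joint_efforts": joint torques, N m; "tool_pos": TCP position; "tool_rot": TCP orientation; "contact_force": force on the tool from outside, world axes, zero at the start; "ft_torque": the same for the moment, N m; "gripper_width": opening from 0.0 (shut) to 1.0 (fully open); "grasp_force": force on a finger pad.
Only numpy, scipy, OpenCV 4.12 (cv2) and the standard library are available. Lean on these libraries where they do the work, as an engineer would, in place of code of your own. Each camera call takes 0.05 s, during which the arm holds its last target. There are 200 camera calls.

## Working session

There is one attempt and no reset: what is moved stays moved. The work goes in short steps, Python scripts to look and compute and a shell command to move; the robot and the scene stay as the last step left them, time stands still between calls to the robot, and variables do not carry over. Pictures are saved under pics/ and viewed, at most 12 in all, crops included, and the job is handed in when it is done.

```bash
ls; mkdir -p pics; cat > h.py <<'E'
import numpy as np,cv2,json,pickle
from plant import manip
def grab(n,f):
    s=manip.state(); d=manip.grab_frame(n); d['state']=s
    pickle.dump(d,open(f'pics/{f}.pkl','wb')); cv2.imwrite(f'pics/{f}.png',d['img'][:,:,::-1]); return d
def load(f): return pickle.load(open(f'pics/{f}.pkl','rb'))
def R(q):
    from scipy.spatial.transform import Rotation as r
    return r.from_quat([q[1],q[2],q[3],q[0]]).as_matrix()
def cam(d):
    if 'eye' in d:
        return np.array(d['eye'],float),np.array(d['rotation'],float)
    T=np.array(d['tool_from_camera']);Rw=R(d['state']['tool_rot']);return np.array(d['state']['tool_pos'])+Rw@T[:3,3],Rw@T[:3,:3]
def ray(d,u,v):
    K=np.array([[d['fx'],0,d['cx']],[0,d['fy'],d['cy']],[0,0,1]],float)
    p=cv2.undistortPoints(np.array([[[u,v]]],float),K,np.array(d['D'],float))[0,0]
    e,r=cam(d); return e,r@np.array([p[0],p[1],1])
def at(d,u,v,z):
    e,r=ray(d,u,v); return e+r*(z-e[2])/r[2]
def proj(d,P):
    K=np.array([[d['fx'],0,d['cx']],[0,d['fy'],d['cy']],[0,0,1]],float)
    e,r=cam(d); p=(np.atleast_2d(P)-e)@r
    return cv2.projectPoints(p,np.zeros(3),np.zeros(3),K,np.array(d['D'],float))[0][:,0]
def tri(*obs):
    A=np.zeros((3,3));b=np.zeros(3)
    for d,u,v in obs:
        e,r=ray(d,u,v);r/=np.linalg.norm(r);M=np.eye(3)-np.outer(r,r);A+=M;b+=M@e
    return np.linalg.solve(A,b)
E
python3 - <<'E'
from h import *
a=grab('scene','s0');b=grab('top','t0')
for d in(a,b): print(d['fx'],d['eye'],np.round(d['rotation'],3).tolist(),d['D'],d['rotation'] is not None)
print(manip.state())
cv2.imwrite('pics/t0b.png',cv2.resize(b['img'][:,:,::-1],(800,600),interpolation=cv2.INTER_CUBIC))
cv2.imwrite('pics/s0b.png',cv2.resize(a['img'][:,:,::-1],(800,600),interpolation=cv2.INTER_CUBIC))
E
```

```text
pics
438.9011538048757 [1.49248409 0.58604215 0.95884263] [-0.223, 0.414, 0.787, -0.4] [0.00010044 0.         0.         0.         0.        ] True
429.9702174940125 [ 0.38108949 -0.03005948  1.27245591] [-0.033, 0.715, -0.697, 0.04] [0.03527196 0.         0.         0.         0.        ] True
{'time': 0.1, 'joint_pos': array([ 1.13899911e+00,  5.33083588e-02,  1.61416932e+00, -1.92830741e-05,
        1.47599372e+00, -1.19040484e-01]), 'joint_vel': array([ 0.00173281, -0.00247973, -0.00267986, -0.00067082, -0.00230965,
       -0.00079016]), 'joint_efforts': array([ 1.30701974e-04, -3.94907963e+01, -3.71361208e+01, -1.19750493e-04,
        3.96990072e-03, -1.27316602e-05]), 'tool_pos': array([0.19209122, 0.59415187, 0.23016755]), 'tool_rot': array([-2.46226685e-04,  1.55740814e-01,  9.87797508e-01, -9.06578776e-04]), 'contact_force': array([-0.29315744, -0.13025278, -1.1000226 ]), 'ft_torque': array([ 0.04994309,  0.02263248, -0.0127896 ]), 'grasp_force': 0.0, 'gripper_width': 1.0012015887563155}
```

View pics/t0b.png

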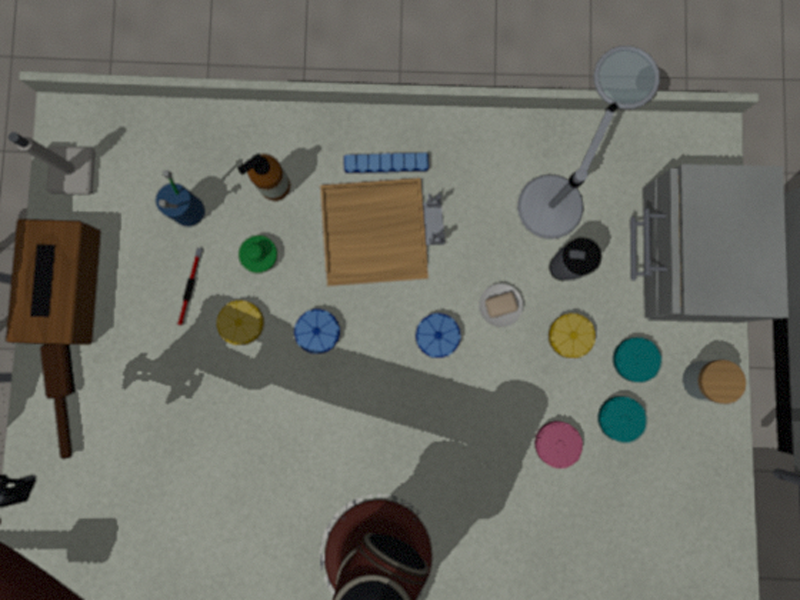

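View pics/s0b.png

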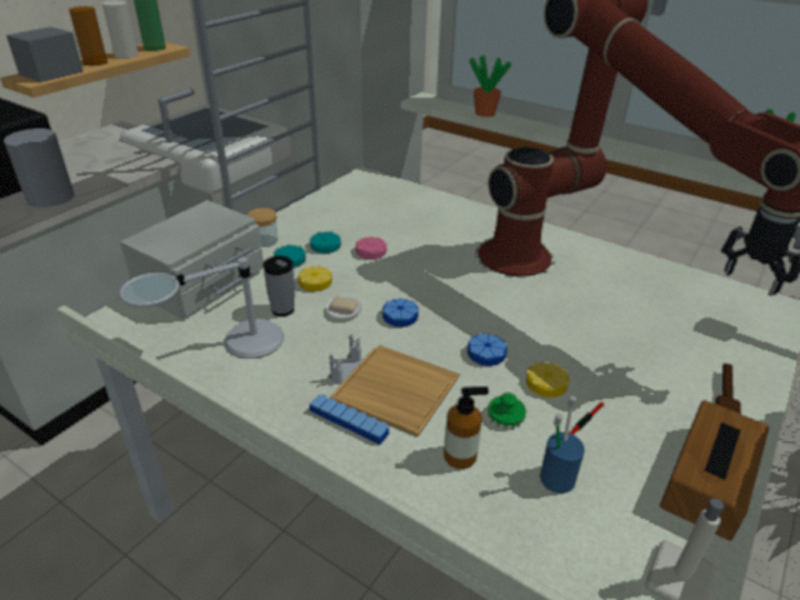

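Top view (800×600 scale): the tray spans roughly (322,180)–(428,284), with the clip on its right at about (433,222). The wheels are yellow (240,322) and (572,335), and blue (316,331) and (438,335). The opener runs from (181,322) to (200,248), and the saucer at (501,304) is close to the right yellow's path. The scene view agrees.

```bash
python3 - <<'E'
from h import *
d=load('t0'); k=1.42857
hsv=cv2.cvtColor(d['img'],cv2.COLOR_RGB2HSV)
def blob(name,lo,hi,u,v,z):
    m=cv2.inRange(hsv,lo,hi); m=cv2.morphologyEx(m,cv2.MORPH_CLOSE,np.ones((5,5)))
    n,l,st,c=cv2.connectedComponentsWithStats(m); 
    i=min([j for j in range(1,n) if st[j,4]>20],key=lambda j:np.hypot(*(c[j]-np.array([u,v])/k)))
    ys,xs=np.where(l==i); (cc,wh,a)=cv2.fitEllipse(cv2.findContours((l==i).astype(np.uint8),0,1)[0][0]) if st[i,4]>50 else (c[i],0,0)
    print(name,np.round(c[i],1),np.round(cc,1),np.round(wh,1),st[i],at(d,*cc,z).round(4))
blob('yL',(20,100,60),(35,255,255),240,322,.022)
blob('yR',(20,100,60),(35,255,255),572,335,.022)
blob('bL',(100,80,50),(125,255,255),316,331,.022)
blob('bR',(100,80,50),(125,255,255),438,335,.022)
for n,u,v,z in [('tr_bl',322,183,.012),('tr_br',421,180,.012),('tr_fl',328,284,.01),('tr_fr',428,279,.01),('saucer',501,304,.02),('cupbase',565,268,0),('cuptop',581,257,.15),('magn',550,206,.02),('massager',258,253,.03),('disp',275,185,.05),('tumb',187,208,.05),('orgL',345,163,.027),('orgR',429,161,.027),('op1',181,322,.006),('op2',200,250,.006),('grip',190,287,.013),('teal',638,359,.026),('pink',559,444,.026),('clipb',434,201,.07),('clipf',437,240,.07)]:
    print(n,at(d,u/k,v/k,z).round(3))
w=grab('wrist','w0'); print(np.round(w['tool_from_camera'],3).tolist(),w['fx'])
E
```

```text
Traceback (most recent call last):
  File "h.py", line 19, in at
    e,r=ray(d,u,v); return e+r*(z-e[2])/r[2]
        ~~~^^^^^^^
  File "h.py", line 17, in ray
    e,r=cam(d); return e,r@np.array([p[0],p[1],1])
                         ~^~~~~~~~~~~~~~~~~~~~~~~~
ValueError: matmul: Input operand 1 has a mismatch in its core dimension 0, with gufunc signature (n?,k),(k,m?)->(n?,m?) (size 3 is different from 4)
```

```bash
sed -i "s/np.array(d\['rotation'\],float)/R(d['rotation'])/" h.py; python3 - <<'E'
from h import *
d=load('t0'); k=1.42857
hsv=cv2.cvtColor(d['img'],cv2.COLOR_RGB2HSV)
def blob(name,lo,hi,u,v,z):
    m=cv2.inRange(hsv,lo,hi); m=cv2.morphologyEx(m,cv2.MORPH_CLOSE,np.ones((5,5)))
    n,l,st,c=cv2.connectedComponentsWithStats(m); 
    i=min([j for j in range(1,n) if st[j,4]>20],key=lambda j:np.hypot(*(c[j]-np.array([u,v])/k)))
    (cc,wh,a)=cv2.fitEllipse(cv2.findContours((l==i).astype(np.uint8),0,1)[0][0]) 
    print(name,np.round(c[i],1),np.round(cc,1),np.round(wh,1),st[i],at(d,*cc,z).round(4))
blob('yL',(20,100,60),(35,255,255),240,322,.022)
blob('yR',(20,100,60),(35,255,255),572,335,.022)
blob('bL',(100,80,50),(125,255,255),316,331,.022)
blob('bR',(100,80,50),(125,255,255),438,335,.022)
for n,u,v,z in [('tr_bl',322,183,.012),('tr_br',421,180,.012),('tr_fl',328,284,.01),('tr_fr',428,279,.01),('saucer',501,304,.02),('cupbase',565,268,0),('cuptop',581,257,.15),('magn',550,206,.02),('massager',258,253,.03),('disp',275,185,.05),('tumb',187,208,.05),('orgL',345,163,.027),('orgR',429,161,.027),('op1',181,322,.006),('op2',200,250,.006),('grip',190,287,.013),('teal',638,359,.026),('pink',559,444,.026),('clipb',434,201,.07),('clipf',437,240,.07)]:
    print(n,at(d,u/k,v/k,z).round(3))
w=grab('wrist','w0'); print(np.round(w['tool_from_camera'],3).tolist(),w['fx']); print(R(w['state']['tool_rot']).round(3))
E
```

```text
yL [167.6 225.3] [167.6 225.3] [30.4 32.4] [152 210  33  31 818] [0.4513 0.2924 0.022 ]
yR [400.1 234.5] [400.1 234.5] [30.7 32.1] [384 219  33  32 818] [ 0.4417 -0.3824  0.022 ]
bL [221.6 231.5] [221.6 231.4] [30.2 31.3] [206 216  32  31 783] [0.4374 0.1362 0.022 ]
bR [306.2 234.3] [306.2 234.2] [30.2 30.3] [291 219  32  31 760] [ 0.4354 -0.1096  0.022 ]
tr_bl [0.747 0.138 0.012]
tr_br [ 0.76  -0.069  0.012]
tr_fl [0.535 0.118 0.01 ]
tr_fr [ 0.551 -0.089  0.01 ]
saucer [ 0.502 -0.239  0.02 ]
cupbase [ 0.583 -0.375  0.   ]
cuptop [ 0.58  -0.364  0.15 ]
magn [ 0.709 -0.339  0.02 ]
massager [0.592 0.26  0.03 ]
disp [0.729 0.228 0.05 ]
tumb [0.676 0.402 0.05 ]
orgL [0.787 0.09  0.027]
orgR [ 0.796 -0.085  0.027]
op1 [0.449 0.415 0.006]
op2 [0.599 0.385 0.006]
grip [0.521 0.399 0.013]
teal [ 0.397 -0.515  0.026]
pink [ 0.224 -0.355  0.026]
clipb [ 0.7   -0.095  0.07 ]
clipf [ 0.621 -0.102  0.07 ]
[[-0.0, -0.956, -0.292, 0.075], [1.0, -0.0, 0.0, 0.001], [-0.0, -0.292, 0.956, -0.142], [0.0, 0.0, 0.0, 1.0]] 377.6333361230475
[[-0.951  0.308 -0.001]
 [ 0.308  0.951 -0.002]
 [ 0.    -0.002 -1.   ]]
```

```bash
p='python3 -m pendant'; $p '[[1,[-0.3,-0.2,-0.1],0],[1,[-0.6,-0.4,-0.2],0],[1,[-0.87,-0.58,-0.25],0]]'; $p '[[1,[-0.3,-0.2,-0.1],0],[1,[-0.6,-0.4,-0.2],0],[1,[-0.87,-0.58,-0.25],0]]' >/dev/null;  $p '[[1,[-0.3,-0.2,-0.1],0],[1,[-0.6,-0.4,-0.2],0],[1,[-0.87,-0.58,-0.25],0]]' >/dev/null;  $p '[[1,[-0.3,-0.2,-0.1],-0.04],[1,[-0.6,-0.4,-0.2],-0.08],[1,[-0.87,-0.58,-0.25],-0.1],[1,[-0.87,-0.58,-0.25],-0.1],[1,[-0.87,-0.58,-0.25],-0.1]]'
python3 - <<'E'
from h import *
d=grab('wrist','w1'); cv2.imwrite('pics/w1b.png',cv2.resize(d['img'][:,:,::-1],(800,600),interpolation=cv2.INTER_CUBIC))
print(d['state']['tool_pos'],R(d['state']['tool_rot']).round(3))
E
```

```text
time: 0.45
tool_pos: [0.271, 0.4953, 0.2621]
tool_rot: [0.0, 0.155, 0.988, 0.0]
contact_force: [0.2, 0.5, -0.6]
gripper_width: 1.003
grasp_force: 0.0
time: 1.55
tool_pos: [0.5041, 0.2007, 0.3509]
tool_rot: [-0.001, 0.0, 1.0, 0.0]
contact_force: [0.9, 0.4, -1.1]
gripper_width: 1.003
grasp_force: 0.0
[0.50410343 0.20073204 0.35085787] [[-1.     0.001 -0.001]
 [ 0.001  1.     0.   ]
 [ 0.001  0.    -1.   ]]
```

View pics/w1b.png

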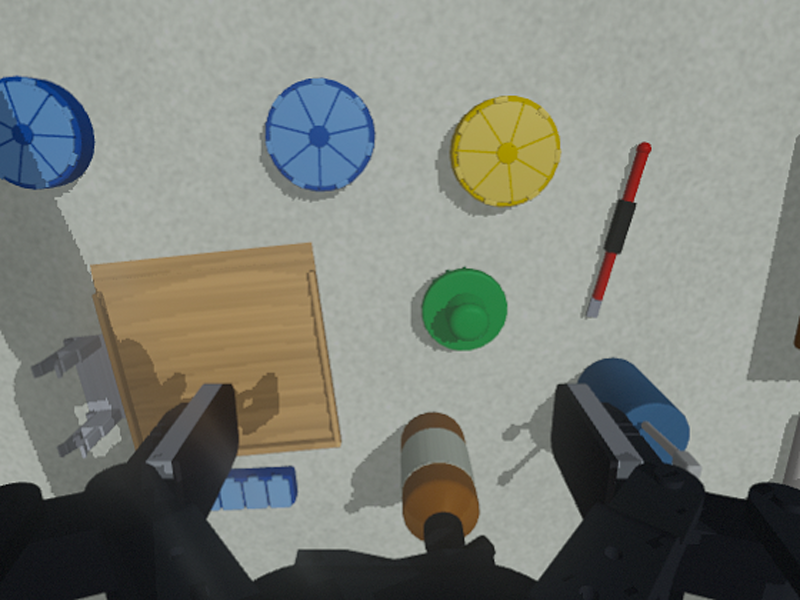

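w1 (800×600): opener grip centre at (620,226), blade tip (590,317), other end (644,147). Hubs are blue (319,136) and yellow (508,153). The clip forks sit at about (65,355) and (90,430), close to the picture edge, so I'll move over the clip for a second view.

```bash
p='python3 -m pendant'; $p '[[1,[-0.1,-0.4,0],0],[1,[-0.2,-0.8,0],0],[1,[-0.3,-1,0],0]]'>/dev/null; $p '[[1,[-0.1,-0.4,0],0],[1,[-0.2,-0.8,0],0],[1,[-0.3,-1,0],0],[1,[-0.3,-1,0],0],[1,[-0.3,-1,0],0]]'
python3 - <<'E'
from h import *
d=grab('wrist','w2'); cv2.imwrite('pics/w2b.png',cv2.resize(d['img'][:,:,::-1],(800,600),interpolation=cv2.INTER_CUBIC))
print(d['state']['tool_pos'])
k=1.42857;w=load('w1')
for n,u,v,z in [('grip',620,226,.013),('ga',624,201,.013),('gb',617,251,.013),('tip',590,317,.006),('end',644,147,.007),('bL',319,136,.03),('yL',508,153,.03),('mass',463,308,.02)]: print(n,at(w,u/k,v/k,z).round(4))
E
```

```text
time: 2.4
tool_pos: [0.576, -0.0375, 0.3507]
tool_rot: [-0.001, -0.001, 1.0, 0.0]
contact_force: [-0.1, 0.5, -0.6]
gripper_width: 1.001
grasp_force: 0.0
[ 0.57597379 -0.03746031  0.3506729 ]
grip [0.5173 0.4056 0.013 ]
ga [0.4949 0.4064 0.013 ]
gb [0.5403 0.4056 0.013 ]
tip [0.6068 0.3903 0.006 ]
end [0.4486 0.4208 0.007 ]
bL [0.4388 0.1402 0.03  ]
yL [0.4526 0.2973 0.03  ]
mass [0.5927 0.266  0.02  ]
```

View pics/w2b.png

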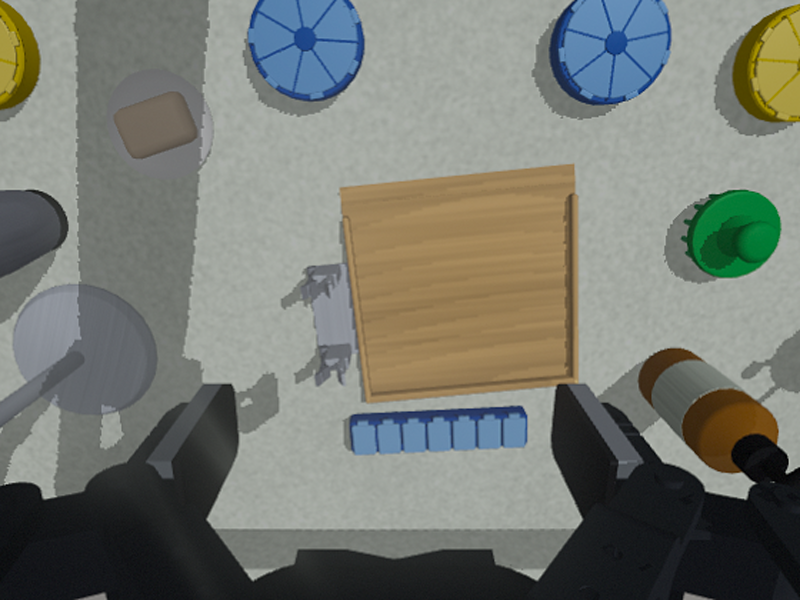

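```bash
python3 - <<'E'
from h import *
d=load('w2'); i=d['img'][105:285,195:425,::-1]; cv2.imwrite('pics/w2c.png',cv2.resize(i,None,fx=3.3333,fy=3.3333,interpolation=cv2.INTER_CUBIC))
E
```

```text
(no output)
```

View pics/w2c.png

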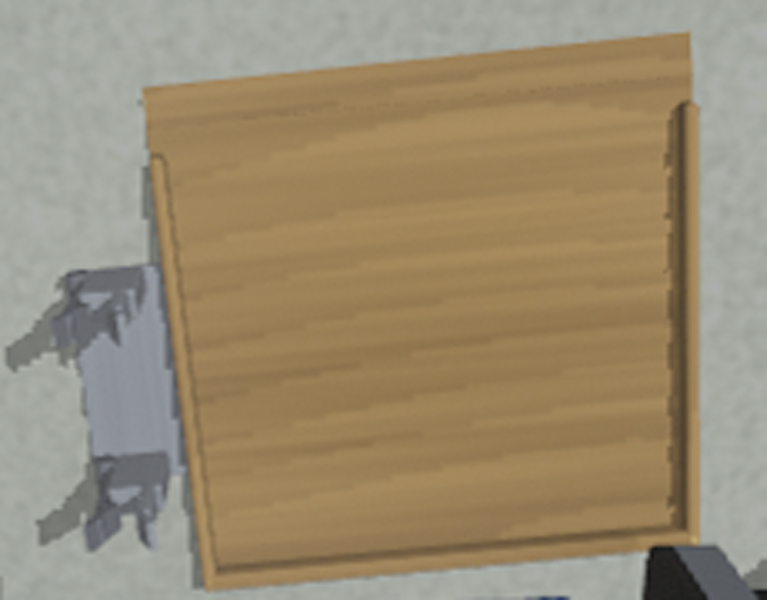

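```bash
cat > fit.py <<'E'
from h import *
from scipy.optimize import least_squares
d=load('w2')
c=[(144,88),(691,33),(158,156),(691,102),(208,590),(698,543),(217,568)]
P=np.array([(-106,-106,0),(-106,106,0),(-80,-103,12),(-80,103,12),(108,-106,12),(108,106,12),(100,-100,12)])/1e3
uv=np.array(c)/3.33333+[195,105]
def W(q,P): 
    a=q[2];Rz=np.array([[np.cos(a),-np.sin(a),0],[np.sin(a),np.cos(a),0],[0,0,1]]);return np.atleast_2d(P)@Rz.T+[q[0],q[1],0]
if __name__=='__main__':
    s=least_squares(lambda q:(proj(d,W(q,P))-uv).ravel(),[.648,.024,.08],loss='soft_l1')
    print(s.x,(proj(d,W(s.x,P))-uv).round(2).tolist()); np.save('tray.npy',s.x)
    q=s.x; im=cv2.resize(d['img'][105:285,195:425,::-1],None,fx=3.3333,fy=3.3333,interpolation=cv2.INTER_CUBIC)
    def px(p): return ((proj(d,W(q,np.array(p)/1e3))-[195,105])*3.3333).round().astype(int)
    for f in(-30,50):
        cv2.polylines(im,[px([(f-6,-145,39),(f+6,-145,39),(f+6,-112,39),(f-6,-112,39)])],True,(0,0,255),1)
        cv2.polylines(im,[px([(f-6,-122.5,44),(f+6,-122.5,44)])],False,(0,255,0),1)
        cv2.polylines(im,[px([(f-6,-122.5,72),(f+6,-122.5,72),(f+6,-112,72),(f-6,-112,72)])],True,(0,255,0),1)
    cv2.polylines(im,[px([(-30,-128,44),(50,-128,44)])],False,(255,0,255),1)
    cv2.imwrite('pics/ov.png',cv2.resize(im[230:580,:300],None,fx=1.7,fy=1.7))
    for n,p in dict(pb=(53,48.5,2.5),pf=(-40,48.5,2.5),cb=(53,-48.5,2.5),cf=(-40,-48.5,2.5),seat=(10,-128,44)).items(): print(n,W(q,np.array(p)/1e3)[0].round(4))
    k=1.42857
    for n,u,v in [('bR',305,40),('bL',616,43)]: print(n,at(d,u/k,v/k,.03).round(4))
    print('bL tri',tri((d,616/k,43/k),(load('w1'),319/k,136/k)).round(4))
E
python3 fit.py
```

```text
[0.64986725 0.0312759  0.10212216] [[-0.47, -0.9], [0.3, -1.18], [-0.61, -0.06], [1.05, -0.07], [-1.03, 0.68], [1.36, 1.15], [-0.17, 1.88]]
pb [0.6976 0.0849 0.0025]
pf [0.6051 0.0754 0.0025]
cb [ 0.7075 -0.0116  0.0025]
cf [ 0.615  -0.021   0.0025]
seat [ 0.6729 -0.095   0.044 ]
bR [ 0.4379 -0.1062  0.03  ]
bL [0.4393 0.1394 0.03  ]
bL tri [0.439  0.14   0.0283]
```

View pics/ov.png

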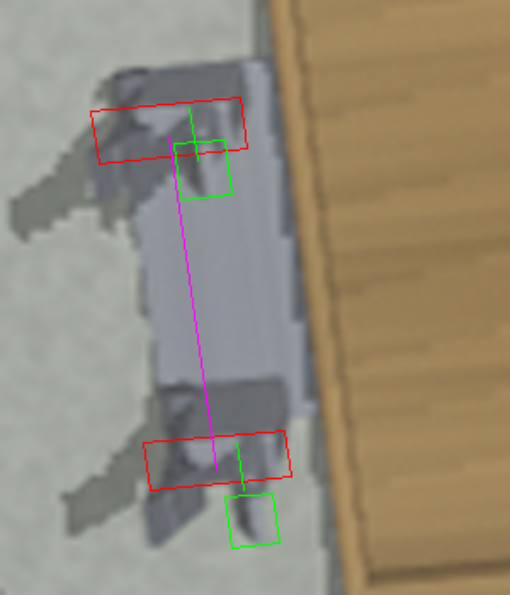

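```bash
p='python3 -m pendant'; $p '[[1,[0.04,0.33,0.1],0],[1,[0.08,0.67,0.25],0],[1,[0.12,1,0.4],0]]'>/dev/null; $p '[[1,[0.04,0.33,0.1],0],[1,[0.08,0.67,0.25],0],[1,[0.12,1,0.4],0]]'>/dev/null;$p '[[1,[0.04,0.33,0.1],0],[1,[0.08,0.67,0.25],0],[1,[0.12,1,0.4],0]]'>/dev/null; $p '[[1,[0.04,0.35,0.2],0.04],[1,[0.12,0.7,0.4],0.06],[1,[0.12,0.7,0.4],0.06],[1,[0.12,0.7,0.4],0.06]]'
python3 - <<'E'
from h import *
d=grab('wrist','w3'); t=load('t0'); x=d['img'].astype(int); m=((x[:,:,0]>110)&(x[:,:,1]<70)&(x[:,:,2]<70)).astype(np.uint8)
n,l,st,c=cv2.connectedComponentsWithStats(m); o=[i for i in range(1,n) if st[i,4]>60]; print(st[o].tolist(),c[o].round(1).tolist())
for i in o: print(at(d,*c[i],.0065).round(4))
s=manip.state(); print(s['tool_pos'],R(s['tool_rot']).round(3).tolist())
if len(o)==2: # shaft centroids both views -> height
    w=load('w1'); x=w['img'].astype(int); m=((x[:,:,0]>110)&(x[:,:,1]<70)&(x[:,:,2]<70)).astype(np.uint8)
    n,l,st,c2=cv2.connectedComponentsWithStats(m); o2=[i for i in range(1,n) if st[i,4]>40]; print(c2[o2].round(1).tolist())
    for i in o:
        for j in o2: print(i,j,tri((d,*c[i]),(w,*c2[j])).round(4))
cv2.imwrite('pics/w3b.png',d['img'][:,:,::-1])
E
```

```text
time: 3.75
tool_pos: [0.5156, 0.4072, 0.1583]
tool_rot: [-0.001, 0.091, 0.996, -0.001]
contact_force: [0.1, 0.3, 0.1]
gripper_width: 1.002
grasp_force: 0.0
[[271, 90, 13, 70, 700], [271, 219, 10, 51, 499]] [[276.5, 124.4], [275.5, 243.8]]
[0.4694 0.4174 0.0065]
[0.5666 0.3986 0.0065]
[0.51690094 0.40647993 0.15966502] [[-0.983, 0.183, 0.0], [0.183, 0.983, -0.0], [-0.0, -0.0, -1.0]]
[[446.5, 119.7], [423.3, 193.1]]
1 1 [0.4692 0.4174 0.0085]
1 2 [0.5088 0.3988 0.0515]
2 1 [0.4882 0.3907 0.1182]
2 2 [0.5653 0.3987 0.0089]
```

```bash
p='python3 -m pendant'; $p '[[1,[0,0,0.4],0],[1,[0,0.01,0.8],0],[1,[0,0.01,1],0]]'>/dev/null; $p '[[1,[0,0,0.2],0],[1,[0,0,0.305],0],[1,[0,0,0.305],0],[0,[0,0,0.305],0],[0,[0,0,0.305],0],[0,[0,0,0.305],0],[0,[0,0,0.305],0],[0,[0,0,0.305],0]]'; $p '[[0,[0,0,0],0],[0,[0,0,0],0]]'
```

```text
time: 4.9
tool_pos: [0.5186, 0.4067, 0.0033]
tool_rot: [0.0, 0.093, 0.996, 0.0]
contact_force: [0.5, 2.2, 13.7]
gripper_width: 0.148
grasp_force: 15.5
time: 5.1
tool_pos: [0.5188, 0.4068, 0.0036]
tool_rot: [0.0, 0.093, 0.996, 0.0]
contact_force: [-0.8, -0.6, 4.9]
gripper_width: 0.128
grasp_force: 62.5
```

```bash
p='python3 -m pendant'; $p '[[0,[0,0,-0.3],0],[0,[0,0,-0.7],0],[0,[0,0,-1],0]]'; $p '[[0,[-0.06,-0.33,0],-0.04],[0,[-0.12,-0.66,0],-0.08],[0,[-0.185,-0.983,0],-0.091]]'>/dev/null; $p '[[0,[-0.02,-0.33,0],0],[0,[-0.04,-0.66,0],0],[0,[-0.066,-0.995,0],0]]'>/dev/null; $p '[[0,[-0.02,-0.33,0],0],[0,[-0.04,-0.66,0],0],[0,[-0.066,-0.995,0],0]]'>/dev/null; $p '[[0,[-0.2,-0.33,0],0],[0,[-0.41,-0.654,0],0]]'>/dev/null; $p '[[0,[-0.2,-0.33,0],0],[0,[-0.41,-0.654,0],0],[0,[-0.41,-0.654,0],0],[0,[-0.41,-0.654,0],0]]'
python3 - <<'E'
from h import *
d=grab('wrist','w4'); print(d['state']['tool_pos'],R(d['state']['tool_rot']).round(4).tolist(),d['state']['gripper_width'])
cv2.imwrite('pics/w4b.png',cv2.resize(d['img'][:,:,::-1],(800,600),interpolation=cv2.INTER_CUBIC))
E
```

```text
time: 5.4
tool_pos: [0.5184, 0.4065, 0.1245]
tool_rot: [0.0, 0.093, 0.996, 0.0]
contact_force: [0.6, 0.7, 0.8]
gripper_width: 0.125
grasp_force: 61.9
time: 6.9
tool_pos: [0.6706, -0.0968, 0.1216]
tool_rot: [-0.001, -0.049, 0.999, 0.0]
contact_force: [0.2, -0.6, -0.7]
gripper_width: 0.127
grasp_force: 62.0
[ 0.67058161 -0.09677305  0.12155212] [[-0.9953, -0.0971, -0.0019], [-0.0971, 0.9953, 0.0008], [0.0018, 0.001, -1.0]] 0.1271602431950026
```

View pics/w4b.png

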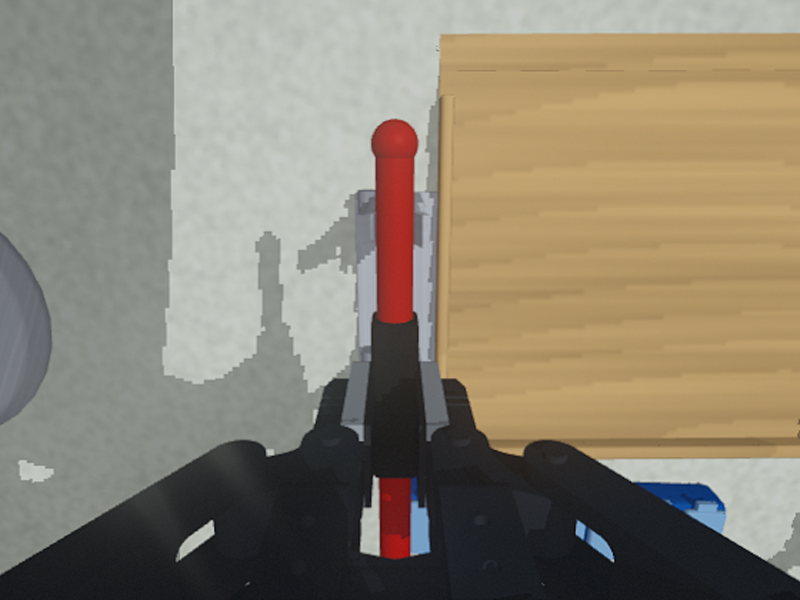

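```bash
python3 - <<'E'
from h import *
from fit import W
from scipy.optimize import least_squares
d=load('w4');k=1.42857;T=d['state']
P0=np.array(T['tool_pos']);Rt=R(T['tool_rot']); L=lambda p:((p-P0)@Rt*1e3).round(1)
for n,u,v,z in [('postL',357,192,.039),('postR',437,192,.039),('railo',441,120,.012),('raili',454,120,.012),('ball',395,140,.1245),('g1',373,318,.13),('g2',417,318,.13),('corner',441,35,0),('ballend',395,119,.1245)]: print(n,L(at(d,u/k,v/k,z)))
q=np.load('tray.npy'); print('model seat in tool',L(W(q,[.01,-.128,.044])[0]), 'heading',np.degrees(np.arctan2(-Rt[1,0],-Rt[0,0])),np.degrees(q[2]))
for n,p in [('postL',(-36,-145,39)),('postR',(-36,-112,39)),('corner',(-106,-106,0)),('railfront',(-80,-103,12))]: print(n,(proj(d,W(q,np.array(p)/1e3))*k).round(1))
E
```

```text
postL [ 47.4 -14.   82.6]
postR [47.4 19.1 82.7]
railo [ 76.   22.3 109.7]
raili [ 76.   28.1 109.7]
ball [70.5  1.5 -2.8]
g1 [25.3 -4.3 -8.4]
g2 [25.3  7.3 -8.4]
corner [112.5  22.4 121.8]
ballend [75.5  1.5 -2.8]
model seat in tool [-2.6  1.4 77.5] heading 5.570017540239503 5.851168662652624
postL [[352.9 201.8]]
postR [[432.3 201.4]]
corner [[442.1  32.7]]
railfront [[450.   92.7]]
```

```bash
p='python3 -m pendant'; $p '[[0,[-0.025,0.007,0.2],0],[0,[-0.025,0.007,0.36],0],[0,[-0.025,0.007,0.4],0]]';  $p '[[0,[0,0,0.05],0],[0,[0,0,0.1],0],[0,[0,0,0.15],0]]';  $p '[[0,[0,0,0.04],0],[0,[0,0,0.08],0],[0,[0,0,0.1],0],[0,[0,0,0.1],0]]'
```

```text
time: 7.25
tool_pos: [0.671, -0.0929, 0.0716]
tool_rot: [-0.003, -0.05, 0.999, 0.001]
contact_force: [-0.6, -0.2, -0.1]
gripper_width: 0.131
grasp_force: 61.9
time: 7.55
tool_pos: [0.6752, -0.0963, 0.0591]
tool_rot: [0.002, -0.05, 0.999, -0.002]
contact_force: [-2.2, -4.9, 6.2]
gripper_width: 0.13
grasp_force: 62.6
time: 7.95
tool_pos: [0.6763, -0.0965, 0.0479]
tool_rot: [0.003, -0.049, 0.999, -0.002]
contact_force: [1.1, -2.9, 6.9]
gripper_width: 0.123
grasp_force: 62.8
```

```bash
p='python3 -m pendant'; $p '[[0,[0,0,0.02],0],[0,[0,0,0.03],0],[0,[0,0,0.03],0]]';  $p '[[0,[0,0,0.02],0],[0,[0,0,0.03],0],[0,[0,0,0.03],0]]'
```

```text
time: 8.25
tool_pos: [0.6758, -0.0966, 0.0428]
tool_rot: [0.003, -0.049, 0.999, -0.002]
contact_force: [4.2, -5.6, 2.4]
gripper_width: 0.125
grasp_force: 62.2
time: 8.55
tool_pos: [0.6756, -0.0966, 0.0408]
tool_rot: [0.002, -0.049, 0.999, -0.002]
contact_force: [-3.0, -4.1, 10.3]
gripper_width: 0.13
grasp_force: 63.3
```

```bash
cat > plan.py <<'E'
from h import *
def plan(wps,start=None):
    """wps: (x,y,z,heading_deg,step_m). prints calls: rows interpolated; <=10 rows and <=12cm each"""
    s=manip.state();Rt=R(s['tool_rot'])
    c=np.array(start if start is not None else [*s['tool_pos'],np.degrees(np.arctan2(Rt[1,0],Rt[0,0]))],float)
    rows=[];cur=c.copy()
    for w in wps:
        t=np.array(w[:4],float);dh=(t[3]-cur[3]+180)%360-180
        n=int(max(1,np.ceil(np.linalg.norm(t[:3]-cur[:3])/w[4]-.02),np.ceil(abs(dh)/8.4)))
        for i in range(1,n+1): rows.append(np.r_[cur[:3]+(t[:3]-cur[:3])*i/n,cur[3]+dh*i/n])
        cur=t.copy();cur[3]=rows[-1][3]
    base=c;out=[]
    def loc(b,r):
        h=np.radians(b[3]);d=r[:3]-b[:3];return np.r_[d[0]*np.cos(h)+d[1]*np.sin(h),d[0]*np.sin(h)-d[1]*np.cos(h),-d[2]]/.12,-(r[3]-b[3])/180
    fin=[]
    for r in rows:
        l,a=loc(base,r)
        if np.abs(l).max()>.995 or len(out)==10 or abs(a)>.95: fin.append(out);base=last;out=[];l,a=loc(base,r)
        l=np.round(l,2);a=round(a,3);out.append([l.tolist(),a]);h=np.radians(base[3])
        last=np.r_[base[0]+.12*(l[0]*np.cos(h)+l[1]*np.sin(h)),base[1]+.12*(l[0]*np.sin(h)-l[1]*np.cos(h)),base[2]-.12*l[2],base[3]-a*180]
    fin.append(out)
    for o in fin: print(' '.join('[%g,%g,%g],%g;'%(*l,a) for l,a in o))
    print('end',last.round(4).tolist())
E
p='python3 -m pendant'; $p '[[0.3,[0,0,0],0],[0.5,[0,0,0],0],[0.6,[0,0,0],0]]'; $p '[[0.6,[0,0,-0.3],0],[0.6,[0,0,-0.6],0],[0.6,[0,0,-1],0],[0.6,[0,0,-1],0]]'
python3 - <<'E'
from h import *
from plan import *
d=grab('wrist','w5');cv2.imwrite('pics/w5b.png',cv2.resize(d['img'][:,:,::-1],(800,600),interpolation=cv2.INTER_CUBIC))
h=31;c,s=np.cos(np.radians(h)),np.sin(np.radians(h)); u=np.array([.559,.829])
w=np.array([.437,-.107]);e=np.array([.4857,-.0343]);H=np.array([c,s])
B=lambda p,r,h:[*(np.array(p)-r*np.array([np.cos(np.radians(h)),np.sin(np.radians(h))]))]
plan([(*B(w,.068,h),.12,h,.045),(*B(w,.068,h),.006,h,.045)])
E
```

```text
time: 8.85
tool_pos: [0.673, -0.0943, 0.0365]
tool_rot: [-0.001, -0.049, 0.999, 0.001]
contact_force: [0.2, -0.4, 0.9]
gripper_width: 0.596
grasp_force: 0.0
time: 9.25
tool_pos: [0.6781, -0.0956, 0.1664]
tool_rot: [0.007, -0.05, 0.999, -0.002]
contact_force: [0.6, -0.3, 0.8]
gripper_width: 0.601
grasp_force: 0.0
[0.13,-0.01,0.02],0.045; [0.26,-0.02,0.04],0.09; [0.4,-0.02,0.06],0.136; [0.53,-0.03,0.07],0.181; [0.66,-0.04,0.09],0.226; [0.79,-0.05,0.11],0.271; [0.92,-0.05,0.13],0.317;
[0.07,-0.12,0.02],0.045; [0.13,-0.23,0.04],0.09; [0.2,-0.35,0.06],0.135; [0.26,-0.46,0.08],0.181; [0.33,-0.58,0.09],0.226; [0.39,-0.69,0.11],0.271; [0.46,-0.81,0.13],0.316; [0.52,-0.92,0.15],0.361;
[-0.08,-0.11,0.02],0.046; [-0.15,-0.22,0.04],0.091; [-0.23,-0.33,0.06],0.136; [-0.31,-0.44,0.07],0.181; [-0.31,-0.44,0.39],0.181; [-0.31,-0.44,0.71],0.181;
[0,0,0.31],0;
end [0.3781, -0.1421, 0.0066, -328.9419]
```

View pics/w5b.png

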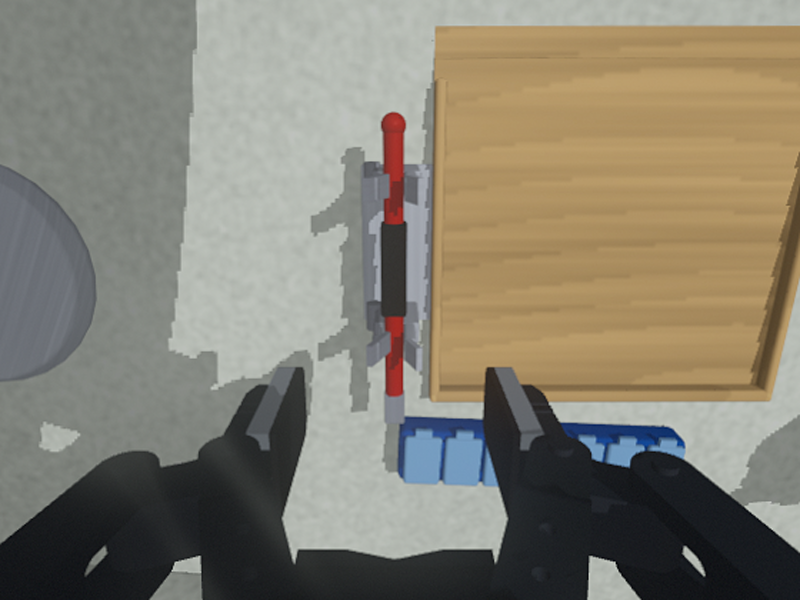

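The opener is home: the stick runs straight from (393,120) to (395,420), with both jaws overhanging the shaft at (383,187) and (380,345). Next is the right-hand blue wheel.

```bash
p='python3 -m pendant'; $p '[[0.6,[0.13,-0.01,0.02],0.045],[0.6,[0.26,-0.02,0.04],0.09],[0.6,[0.4,-0.02,0.06],0.136],[0.6,[0.53,-0.03,0.07],0.181],[0.6,[0.66,-0.04,0.09],0.226],[0.6,[0.79,-0.05,0.11],0.271],[0.6,[0.92,-0.05,0.13],0.317]]' >/dev/null
$p '[[0.6,[0.07,-0.12,0.02],0.045],[0.6,[0.13,-0.23,0.04],0.09],[0.6,[0.2,-0.35,0.06],0.135],[0.6,[0.26,-0.46,0.08],0.181],[0.6,[0.33,-0.58,0.09],0.226],[0.6,[0.39,-0.69,0.11],0.271],[0.6,[0.46,-0.81,0.13],0.316],[0.6,[0.52,-0.92,0.15],0.361]]' >/dev/null
$p '[[0.6,[-0.08,-0.11,0.02],0.046],[0.6,[-0.15,-0.22,0.04],0.091],[0.6,[-0.23,-0.33,0.06],0.136],[0.6,[-0.31,-0.44,0.07],0.181],[0.6,[-0.31,-0.44,0.39],0.181],[0.6,[-0.31,-0.44,0.71],0.181]]' >/dev/null
$p '[[0.6,[0,0,0.31],0],[0.6,[0,0,0.31],0],[0.6,[0,0,0.31],0]]'
python3 - <<'E'
from plan import *
B=lambda p,r,h:[*(np.array(p)-r*np.array([np.cos(np.radians(h)),np.sin(np.radians(h))]))]
d=grab('wrist','w6');cv2.imwrite('pics/w6b.png',d['img'][:,:,::-1])
w=np.array([.437,-.107]);e=np.array([.4857,-.0343]);cb=np.array([.7075,-.0116])
plan([(*B(w,.049,31),.006,31,.02),(*B(e,.049,31),.006,31,.025),(*B(e,.049,5.85),.006,5.85,.03),(*B(cb,.075,5.85),.006,5.85,.03)])
E
```

```text
time: 11.7
tool_pos: [0.374, -0.1408, -0.0004]
tool_rot: [-0.002, 0.964, 0.268, -0.001]
contact_force: [0.1, 0.6, -0.6]
gripper_width: 0.6
grasp_force: 0.0
[0.09,0.01,-0.02],0; [0.19,0.03,-0.05],0; [0.35,-0.05,-0.05],0; [0.52,-0.13,-0.05],0; [0.68,-0.21,-0.05],0; [0.85,-0.28,-0.05],0; [0.86,-0.34,-0.05],0.047; [0.87,-0.4,-0.05],0.093; [0.88,-0.46,-0.05],0.14;
[0.24,0,0],-0; [0.47,0,0],-0; [0.71,0,0],-0; [0.94,0,0],-0;
[0.24,0,0],-0; [0.47,0,0],-0; [0.71,0,0],-0;
end [0.6332, -0.019, 0.0061, 5.8414]
```

View pics/w6b.png

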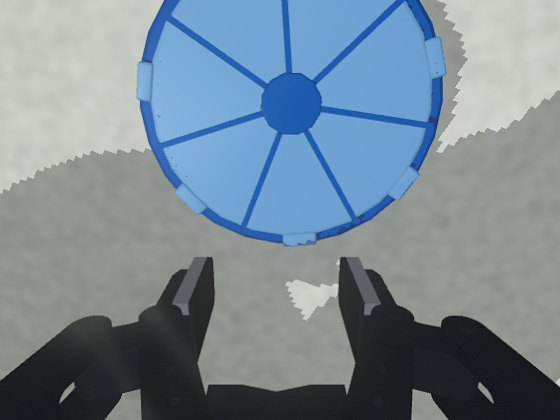

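```bash
p='python3 -m pendant'; $p '[[0.6,[0.09,0.01,-0.03],0],[0.6,[0.19,0.03,-0.05],0],[0.6,[0.35,-0.05,-0.05],0],[0.6,[0.52,-0.13,-0.05],0],[0.6,[0.68,-0.21,-0.05],0],[0.6,[0.85,-0.28,-0.05],0],[0.6,[0.86,-0.34,-0.05],0.047],[0.6,[0.87,-0.4,-0.05],0.093],[0.6,[0.88,-0.46,-0.05],0.14]]'
python3 - <<'E'
from plan import *
d=grab('wrist','w7');cv2.imwrite('pics/w7b.png',d['img'][:,:,::-1])
hsv=cv2.cvtColor(d['img'],cv2.COLOR_RGB2HSV);m=cv2.inRange(hsv,(100,80,50),(125,255,255));ys,xs=np.where(m);print(xs.mean(),ys.mean(),xs.min(),xs.max(),ys.min(),ys.max())
c,r=cv2.minEnclosingCircle(np.c_[xs,ys].astype(np.float32));print(c,r,at(d,*c,.026).round(4))
E
```

```text
time: 12.65
tool_pos: [0.4386, -0.0391, 0.0081]
tool_rot: [0.0, 0.999, 0.048, 0.001]
contact_force: [-0.9, 0.4, 0.4]
gripper_width: 0.602
grasp_force: 0.0
262.97694353622796 133.45709735892527 127 399 0 269
(262.366943359375, 134.20359802246094) 139.44932556152344 [ 0.498  -0.0275  0.026 ]
```

```bash
p='python3 -m pendant'; $p '[[0.6,[0.1,0,0],0],[0.6,[0.25,0,0],0],[0.6,[0.45,0,0],0],[0.6,[0.65,0,0],0],[0.6,[0.85,0,0],0],[0.6,[1,0,0],0]]'; $p '[[0.6,[0.15,0,0],0],[0.6,[0.3,0,0],0],[0.6,[0.45,0,0],0],[0.6,[0.6,0,0],0]]';  $p '[[0.6,[0.07,0,0],0],[0.6,[0.13,0,0],0],[0.6,[0.18,0,0],0],[0.6,[0.18,0,0],0]]'
python3 - <<'E'
from plan import *
d=grab('wrist','w8');cv2.imwrite('pics/w8b.png',d['img'][:,:,::-1])
from fit import W
q=np.load('tray.npy');s=manip.state();p=np.array(s['tool_pos'])-[q[0],q[1],0];c,n=np.cos(q[2]),np.sin(q[2]);print('tray coords',p[0]*c+p[1]*n,-p[0]*n+p[1]*c)
E
```

```text
time: 13.3
tool_pos: [0.559, -0.0273, 0.0079]
tool_rot: [0.0, 0.999, 0.053, 0.001]
contact_force: [-2.3, -0.5, 1.7]
gripper_width: 0.6
grasp_force: 0.6
time: 13.7
tool_pos: [0.6298, -0.0199, 0.0077]
tool_rot: [0.0, 0.999, 0.053, -0.0]
contact_force: [-1.3, -0.3, 0.7]
gripper_width: 0.604
grasp_force: 0.9
time: 14.1
tool_pos: [0.6506, -0.0182, 0.0076]
tool_rot: [0.0, 0.999, 0.051, 0.0]
contact_force: [-0.0, -0.4, -0.1]
gripper_width: 0.599
grasp_force: 0.0
tray coords -0.004766555435866566 -0.04933565152195593
```

View pics/w8b.png

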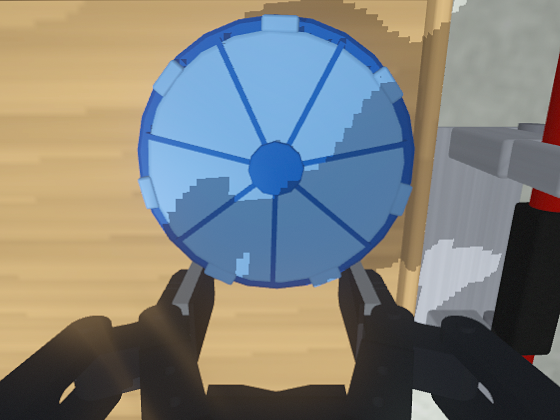

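```bash
p='python3 -m pendant'; $p '[[0.6,[0.03,0,0],0],[0.6,[0.06,0,0],0],[0.6,[0.06,0,0],0]]' | sed -n 2,4p; $p '[[0.6,[0.015,0,0],0],[0.6,[0.025,0,0],0],[0.6,[0.025,0,0],0]]' | sed -n 2,4p; $p '[[0.6,[0.015,0,0],0],[0.6,[0.025,0,0],0],[0.6,[0.025,0,0],0]]'| sed -n 2,4p
```

```text
tool_pos: [0.6574, -0.0177, 0.0075]
tool_rot: [0.0, 0.999, 0.051, 0.0]
contact_force: [-0.2, -0.0, -1.4]
tool_pos: [0.6598, -0.0174, 0.0074]
tool_rot: [-0.0, 0.999, 0.051, -0.001]
contact_force: [-2.1, -0.8, 1.1]
tool_pos: [0.6603, -0.0173, 0.0071]
tool_rot: [-0.0, 0.999, 0.051, -0.004]
contact_force: [-11.3, -1.4, 7.2]
```

```bash
cat >> plan.py <<'E'
B=lambda p,r,h:[*(np.array(p)-r*np.array([np.cos(np.radians(h)),np.sin(np.radians(h))]))]
E
python3 - <<'E'
from plan import *
w=(.439,.1395)
plan([(.6035,-.0231,.0075,5.85,.05),(.60,-.02,.06,5.85,.05),(*B(w,.07,-50),.06,-50,.05),(*B(w,.07,-50),.007,-50,.05)],[.6632,-.0170,.0075,5.85])
e=np.array([.4857,-.0343])
print()
plan([(*B(w,.049,-50),.007,-50,.022),(*B(e,.049,-50),.007,-50,.025),(*B(e,.049,5.85),.007,5.85,.03)],[*B(w,.07,-50),.007,-50])
E
```

```text
[-0.25,-0,-0],-0; [-0.5,-0,-0],-0; [-0.51,-0.01,-0.22],-0; [-0.53,-0.03,-0.44],-0; [-0.74,-0.31,-0.44],0.044; [-0.96,-0.58,-0.44],0.089;
[-0.29,-0.21,0],0.044; [-0.58,-0.42,0],0.088; [-0.86,-0.62,0],0.133;
[-0.35,-0.07,0],0.044; [-0.69,-0.15,0],0.088; [-0.69,-0.15,0.22],0.088; [-0.69,-0.15,0.44],0.088;
end [0.3946, 0.1933, 0.0075, -49.95]

[0.18,-0,-0],-0; [0.34,0.08,-0],-0; [0.51,0.16,-0],-0; [0.68,0.24,-0],-0; [0.85,0.32,-0],-0;
[0.17,0.08,-0],-0; [0.34,0.15,-0],-0; [0.51,0.23,-0],-0; [0.68,0.31,-0],-0; [0.71,0.36,-0],-0.044; [0.74,0.41,-0],-0.089; [0.76,0.46,-0],-0.133; [0.79,0.51,-0],-0.177; [0.81,0.55,-0],-0.222; [0.84,0.6,-0],-0.266;
[-0.02,0.05,-0],-0.044;
end [0.4372, -0.0391, 0.007, 5.8]
```

```bash
p='python3 -m pendant'; $p '[[0.6,[-0.25,0,0],0],[0.6,[-0.5,0,0],0],[0.6,[-0.51,-0.01,-0.22],0],[0.6,[-0.53,-0.03,-0.44],0],[0.6,[-0.74,-0.31,-0.44],0.044],[0.6,[-0.96,-0.58,-0.44],0.089]]'>/dev/null; $p '[[0.6,[-0.29,-0.21,0],0.044],[0.6,[-0.58,-0.42,0],0.088],[0.6,[-0.86,-0.62,0],0.133]]'>/dev/null;  $p '[[0.6,[-0.35,-0.07,0],0.044],[0.6,[-0.69,-0.15,0],0.088],[0.6,[-0.69,-0.15,0.22],0.088],[0.6,[-0.69,-0.15,0.44],0.088],[0.6,[-0.69,-0.15,0.44],0.088]]'
python3 - <<'E'
from plan import *
d=grab('wrist','w9');hsv=cv2.cvtColor(d['img'],cv2.COLOR_RGB2HSV);m=cv2.inRange(hsv,(105,150,100),(125,255,210))
cv2.imwrite('pics/w9b.png',d['img'][:,:,::-1]);m2=cv2.inRange(hsv,(100,80,50),(125,255,255));ys,xs=np.where(m2);print(xs.min(),xs.max(),ys.max())
w=(.439,.1395);e=np.array([.4857,-.0343]); s=manip.state(); print(s['tool_pos'])
plan([(*B(w,.049,-50),.007,-50,.022),(*B(e,.049,-50),.007,-50,.025),*[(*B(e,.052,h),.007,h,.03) for h in (-33,-16,1,5.85)]])
E
```

```text
time: 16.45
tool_pos: [0.3916, 0.1929, 0.0046]
tool_rot: [0.002, 0.907, -0.422, -0.002]
contact_force: [-0.3, -0.4, -0.7]
gripper_width: 0.601
grasp_force: 0.0
125 424 233
[0.39324586 0.19311618 0.00633494]
[0.18,-0,-0.01],0; [0.35,0.07,-0.01],0; [0.52,0.15,-0.01],0; [0.69,0.23,-0.01],0; [0.86,0.31,-0.01],0;
[0.17,0.08,0],0; [0.34,0.16,0],0; [0.51,0.24,0],0; [0.68,0.32,0],0; [0.68,0.36,0],-0.031; [0.67,0.4,0],-0.063; [0.67,0.45,0],-0.094; [0.69,0.48,0],-0.126; [0.71,0.52,0],-0.157; [0.73,0.56,0],-0.189;
[0,0.04,0],-0.031; [0.01,0.08,0],-0.063; [0.02,0.13,0],-0.094; [0.03,0.16,0],-0.121;
end [0.4343, -0.0396, 0.0075, 5.8529]
```

```bash
p='python3 -m pendant'; $p '[[0.6,[0.18,0,-0.01],0],[0.6,[0.35,0.07,-0.01],0],[0.6,[0.52,0.15,-0.01],0],[0.6,[0.69,0.23,-0.01],0],[0.6,[0.86,0.31,-0.01],0]]'>/dev/null; $p '[[0.6,[0.17,0.08,0],0],[0.6,[0.34,0.16,0],0],[0.6,[0.51,0.24,0],0],[0.6,[0.68,0.32,0],0],[0.6,[0.68,0.36,0],-0.031],[0.6,[0.67,0.4,0],-0.063],[0.6,[0.67,0.45,0],-0.094],[0.6,[0.69,0.48,0],-0.126],[0.6,[0.71,0.52,0],-0.157],[0.6,[0.73,0.56,0],-0.189]]'>/dev/null; $p '[[0.6,[0,0.04,0],-0.031],[0.6,[0.01,0.08,0],-0.063],[0.6,[0.02,0.13,0],-0.094],[0.6,[0.03,0.16,0],-0.121],[0.6,[0.03,0.16,0],-0.121]]'
cat >> h.py <<'E'
def wheel(d,col):
    hsv=cv2.cvtColor(d['img'],cv2.COLOR_RGB2HSV);m=cv2.inRange(hsv,*(((100,80,50),(125,255,255)) if col=='b' else ((20,100,60),(35,255,255))))
    m=cv2.morphologyEx(cv2.morphologyEx(m,cv2.MORPH_CLOSE,np.ones((7,7))),cv2.MORPH_OPEN,np.ones((9,9)));n,l,st,c=cv2.connectedComponentsWithStats(m)
    i=1+np.argmax(st[1:,4]);ct=cv2.findContours((l==i).astype(np.uint8),0,1)[0][0][:,0]
    ct=ct[(ct>3).all(1)&(ct[:,0]<556)]; g=np.array([at(d,*p,.022)[:2] for p in ct])
    from scipy.optimize import least_squares
    s=least_squares(lambda q:np.hypot(*(g-q[:2]).T)-.046,g.mean(0),loss='soft_l1',f_scale=.001);return s.x
E
python3 - <<'E'
from plan import *
d=grab('wrist','w10');cv2.imwrite('pics/w10b.png',d['img'][:,:,::-1]);c=wheel(d,'b');print(c)
s=d['state'];print('rel tool',(R(s['tool_rot']).T@(np.r_[c,.02]-s['tool_pos']))[:2])
E
```

```text
time: 18.5
tool_pos: [0.4372, -0.0404, 0.0106]
tool_rot: [0.001, 0.999, 0.05, 0.002]
contact_force: [-1.0, 0.2, 0.3]
gripper_width: 0.603
grasp_force: 0.0
[ 0.49090476 -0.04095285]
rel tool [0.05336407 0.00592202]
```

```bash
p='python3 -m pendant'; $p '[[0.6,[0.08,0,0],0],[0.6,[0.2,0,0],0],[0.6,[0.4,0,0],0],[0.6,[0.6,0,0],0],[0.6,[0.8,0,0],0],[0.6,[0.9,0,0],0],[0.6,[0.98,0,0],0],[0.6,[0.98,0,0],0]]'|sed -n '2p;4p'; for i in 1; do $p '[[0.6,[0.04,0,0.01],0],[0.6,[0.08,0,0.02],0],[0.6,[0.08,0,0.02],0]]'|sed -n '2p;4p'; $p '[[0.6,[0.015,0,0],0],[0.6,[0.025,0,0],0],[0.6,[0.025,0,0],0]]'|sed -n '2p;4p'; done
python3 - <<'E'
from plan import *
d=grab('wrist','w11');cv2.imwrite('pics/w11b.png',d['img'][:,:,::-1])
E
```

```text
tool_pos: [0.5536, -0.0273, 0.0089]
contact_force: [0.1, 0.2, 0.2]
tool_pos: [0.5621, -0.0264, 0.0062]
contact_force: [0.8, -0.5, -0.1]
tool_pos: [0.5651, -0.0261, 0.0063]
contact_force: [-0.7, -0.6, -0.7]
```

View pics/w11b.png

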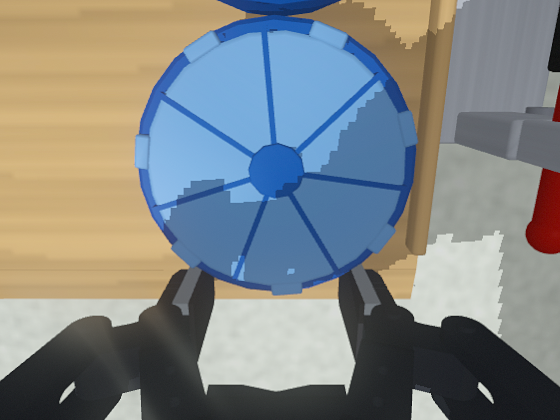

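```bash
p='python3 -m pendant';  $p '[[0.6,[0.01,0,0],0],[0.6,[0.02,0,0],0],[0.6,[0.02,0,0],0]]'|sed -n '2p;4p'; $p '[[0.6,[0.01,0,0],0],[0.6,[0.02,0,0],0],[0.6,[0.02,0,0],0]]'|sed -n '2p;4p'; $p '[[0.6,[0.01,0,0],0],[0.6,[0.015,0,0],0],[0.6,[0.015,0,0],0]]'|sed -n '2p;4p'
python3 - <<'E'
from plan import *
w=np.array((.452,.295));e=np.array((.4758,.0622)); print(np.degrees(np.arctan2(*(e-w)[::-1])))
s=manip.state()['tool_pos'];u=np.array([.9948,.1019])
# push with tool -x : heading = dir+180
plan([(*(s[:2]-.05*u),s[2],5.85,.05),(*(s[:2]-.07*u),.06,5.85,.05),(.45,.10,.09,40,.05),(*B(w,.07,-80),.06,100,.05),(*B(w,.07,-80),.007,100,.05)])
E
```

```text
tool_pos: [0.5677, -0.0259, 0.0063]
contact_force: [0.1, 0.5, -0.3]
tool_pos: [0.5685, -0.0257, 0.006]
contact_force: [-6.5, -0.8, 3.9]
tool_pos: [0.5687, -0.0257, 0.0058]
contact_force: [-11.0, -1.8, 8.6]
-84.16272195394286
[-0.42,-0,-0],0; [-0.5,-0,-0.23],0; [-0.58,-0,-0.45],0; [-0.64,-0.23,-0.5],-0.038; [-0.7,-0.46,-0.55],-0.076; [-0.76,-0.69,-0.6],-0.114; [-0.82,-0.91,-0.65],-0.152;
[0.06,-0.23,-0.05],-0.038; [0.2,-0.47,-0.02],-0.079; [0.34,-0.7,0.01],-0.121; [0.48,-0.94,0.04],-0.163;
[0.24,-0.14,0.03],-0.041; [0.48,-0.27,0.06],-0.083; [0.72,-0.41,0.1],-0.125; [0.96,-0.54,0.13],-0.166;
[0.28,-0,0.03],-0.042; [0.28,-0,0.25],-0.042; [0.28,-0,0.47],-0.042;
end [0.4401, 0.3644, 0.007, 100.004]
```

```bash
p='python3 -m pendant'; $p '[[0.6,[-0.42,0,0],0],[0.6,[-0.5,0,-0.23],0],[0.6,[-0.58,0,-0.45],0],[0.6,[-0.64,-0.23,-0.5],-0.038],[0.6,[-0.7,-0.46,-0.55],-0.076],[0.6,[-0.76,-0.69,-0.6],-0.114],[0.6,[-0.82,-0.91,-0.65],-0.152]]'>/dev/null; $p '[[0.6,[0.06,-0.23,-0.05],-0.038],[0.6,[0.2,-0.47,-0.02],-0.079],[0.6,[0.34,-0.7,0.01],-0.121],[0.6,[0.48,-0.94,0.04],-0.163]]'>/dev/null; $p '[[0.6,[0.24,-0.14,0.03],-0.041],[0.6,[0.48,-0.27,0.06],-0.083],[0.6,[0.72,-0.41,0.1],-0.125],[0.6,[0.96,-0.54,0.13],-0.166]]'>/dev/null; $p '[[0.6,[0.28,0,0.03],-0.042],[0.6,[0.28,0,0.25],-0.042],[0.6,[0.28,0,0.46],-0.042],[0.6,[0.28,0,0.46],-0.042],[0.6,[0.28,0,0.46],-0.042]]'
python3 - <<'E'
from plan import *
t=grab('top','t1'); k=1.42857
w=np.array((.452,.295));e=np.array((.4758,.0622))
arc=[(*B(e,.052,h),.008,h+180,.03) for h in (-64,-48,-32,-16,5.85)]
plan([(*B(w,.049,-80),.008,100,.022),(*B(e,.049,-80),.008,100,.025),*arc])
q=np.load('tray.npy')
E
```

```text
time: 22.9
tool_pos: [0.4432, 0.3647, 0.0086]
tool_rot: [-0.0, 0.643, 0.766, -0.0]
contact_force: [-1.3, 0.7, 0.5]
gripper_width: 0.599
grasp_force: 0.0
[-0.18,-0.04,0.01],-0; [-0.37,-0.05,0.01],-0; [-0.57,-0.06,0.01],-0; [-0.76,-0.08,0.01],-0; [-0.96,-0.09,0.01],-0;
[-0.19,-0.02,0],-0; [-0.39,-0.03,0],-0; [-0.58,-0.04,0],-0; [-0.77,-0.06,0],-0; [-0.97,-0.07,0],-0;
[-0.19,-0.02,0],-0; [-0.19,-0.08,0],-0.045; [-0.19,-0.14,0],-0.089; [-0.21,-0.19,0],-0.134; [-0.23,-0.25,0],-0.178; [-0.27,-0.29,0],-0.222; [-0.31,-0.34,0],-0.267; [-0.36,-0.37,0],-0.311; [-0.41,-0.41,0],-0.356; [-0.47,-0.42,0],-0.396;
[-0,-0.05,0],-0.041; [-0.01,-0.1,0],-0.081;
end [0.4247, 0.0574, 0.0085, 185.8221]
```

```bash
p='python3 -m pendant'; $p '[[0.6,[-0.18,-0.04,0.01],0],[0.6,[-0.37,-0.05,0.01],0],[0.6,[-0.57,-0.06,0.01],0],[0.6,[-0.76,-0.08,0.01],0],[0.6,[-0.96,-0.09,0.01],0]]'>/dev/null; $p '[[0.6,[-0.19,-0.02,0],0],[0.6,[-0.39,-0.03,0],0],[0.6,[-0.58,-0.04,0],0],[0.6,[-0.77,-0.06,0],0],[0.6,[-0.97,-0.07,0],0]]'>/dev/null; $p '[[0.6,[-0.13,-0.02,0],0],[0.6,[-0.17,-0.02,0],0],[0.6,[-0.19,-0.08,0],-0.045],[0.6,[-0.19,-0.14,0],-0.089],[0.6,[-0.21,-0.19,0],-0.134],[0.6,[-0.23,-0.25,0],-0.178],[0.6,[-0.27,-0.29,0],-0.222],[0.6,[-0.31,-0.34,0],-0.267],[0.6,[-0.36,-0.37,0],-0.311],[0.6,[-0.41,-0.41,0],-0.356]]'>/dev/null;  $p '[[0.6,[-0.05,-0.03,0],-0.041],[0.6,[-0.05,-0.08,0],-0.081],[0.6,[-0.05,-0.13,0],-0.12],[0.6,[-0.05,-0.13,0],-0.121]]'
python3 - <<'E'
from plan import *
t=grab('top','t2'); x=cv2.cvtColor(t['img'],cv2.COLOR_RGB2HSV);m=cv2.inRange(x,(20,100,60),(35,255,255))
n,l,st,c=cv2.connectedComponentsWithStats(m)
for i in range(1,n):
    if st[i,4]>150: print(st[i].tolist(),at(t,*c[i],.022).round(4))
s=manip.state();q=np.load('tray.npy');p=np.array(s['tool_pos'])-[q[0],q[1],0];c,n=np.cos(q[2]),np.sin(q[2]);print('tray',p[0]*c+p[1]*n,-p[0]*n+p[1]*c)
cv2.imwrite('pics/t2b.png',t['img'][100:300,100:440,::-1])
E
```

```text
time: 25.35
tool_pos: [0.427, 0.0596, 0.0086]
tool_rot: [0.001, -0.051, 0.999, -0.0]
contact_force: [0.4, 0.6, 0.4]
gripper_width: 0.606
grasp_force: 0.0
[233, 202, 31, 15, 313] [0.5018 0.0614 0.022 ]
[384, 219, 33, 32, 815] [ 0.4417 -0.3824  0.022 ]
tray -0.21880747031282746 0.05116306573028935
```

```bash
p='python3 -m pendant'; $p '[[0.6,[-0.1,-0.018,0],0],[0.6,[-0.25,-0.018,0],0],[0.6,[-0.45,-0.018,0],0],[0.6,[-0.65,-0.018,0],0],[0.6,[-0.85,-0.018,0],0],[0.6,[-1,-0.018,0],0]]'|sed -n '2p;4p'; $p '[[0.6,[-0.2,0,0],0],[0.6,[-0.4,0,0],0],[0.6,[-0.6,0,0],0],[0.6,[-0.7,0,0],0],[0.6,[-0.78,0,0],0],[0.6,[-0.78,0,0],0]]'|sed -n '2p;4p';  $p '[[0.6,[-0.03,0,0],0],[0.6,[-0.05,0,0],0],[0.6,[-0.05,0,0],0]]'|sed -n '2p;4p'; $p '[[0.6,[-0.015,0,0],0],[0.6,[-0.03,0,0],0],[0.6,[-0.03,0,0],0]]'|sed -n '2p;4p'
```

```text
tool_pos: [0.5474, 0.0705, 0.0081]
contact_force: [0.2, -0.7, 0.0]
tool_pos: [0.6401, 0.0797, 0.008]
contact_force: [0.0, -0.3, 0.3]
tool_pos: [0.6446, 0.08, 0.0075]
contact_force: [-0.4, -0.2, -1.5]
tool_pos: [0.6485, 0.0802, 0.0075]
contact_force: [-0.1, 0.1, -0.3]
```

```bash
p='python3 -m pendant'; $p '[[0.6,[-0.01,0,0],0],[0.6,[-0.02,0,0],0],[0.6,[-0.02,0,0],0]]'|sed -n '2p;4p'; $p '[[0.6,[-0.01,0,0],0],[0.6,[-0.02,0,0],0],[0.6,[-0.02,0,0],0]]'|sed -n '2p;4p'; $p '[[0.6,[-0.01,0,0],0],[0.6,[-0.02,0,0],0],[0.6,[-0.02,0,0],0]]'|sed -n '2p;4p'
python3 - <<'E'
from plan import *
s=manip.state()['tool_pos'];u=np.array([.9948,.1019])
w=np.array((.443,-.379));g=np.array((.375,-.265)) 
print(np.degrees(np.arctan2(*(g-w)[::-1])))
plan([(*(s[:2]-.05*u),s[2],185.85,.05),(*(s[:2]-.08*u),.08,185.85,.05),(.50,-.20,.12,150,.05),(*B(w,.072,135),.12,135,.05),(*B(w,.072,135),.007,135,.05)])
E
```

```text
tool_pos: [0.6499, 0.0804, 0.0073]
contact_force: [-5.3, -1.1, 2.4]
tool_pos: [0.6502, 0.0805, 0.0071]
contact_force: [-11.6, -3.1, 8.2]
tool_pos: [0.6505, 0.0805, 0.0068]
contact_force: [-19.5, -2.6, 13.5]
120.8157057517292
[0.42,0,-0],0; [0.54,0,-0.3],0; [0.67,0,-0.61],0; [0.8,-0.37,-0.67],0.033; [0.94,-0.73,-0.72],0.066;
[0.06,-0.39,-0.06],0.034; [0.12,-0.78,-0.11],0.067;
[-0.03,-0.38,-0.06],0.033; [-0.05,-0.77,-0.11],0.066;
[-0.18,-0.34,-0],0.017; [-0.37,-0.68,-0],0.034;
[-0.21,-0.31,-0],0.016; [-0.43,-0.63,-0],0.033; [-0.65,-0.95,-0],0.05; [-0.65,-0.95,0.31],0.05; [-0.65,-0.95,0.62],0.05; [-0.65,-0.95,0.94],0.05;
end [0.4937, -0.4303, 0.0068, -225.0846]
```

```bash
python3 - <<'E'
from plan import *
s=manip.state()['tool_pos'];u=np.array([.9948,.1019])
w=np.array((.443,-.379))
plan([(*(s[:2]-.05*u),s[2],185.85,.05),(*(s[:2]-.09*u),.08,185.85,.05),(.47,-.20,.12,150,.05),(*B(w,.072,115),.12,115,.05),(*B(w,.072,115),.007,115,.05)])
E
```

```text
[0.42,0,-0],0; [0.58,0,-0.3],0; [0.75,0,-0.61],0; [0.91,-0.36,-0.67],0.033;
[0.13,-0.38,-0.05],0.033; [0.26,-0.76,-0.11],0.067;
[0.04,-0.39,-0.05],0.033; [0.08,-0.79,-0.11],0.066;
[-0.03,-0.39,-0.05],0.033; [-0.2,-0.76,-0.05],0.072;
[-0.25,-0.32,-0],0.039; [-0.5,-0.64,-0],0.078; [-0.75,-0.97,-0],0.117;
[-0.35,-0.21,-0],0.039; [-0.35,-0.21,0.31],0.039; [-0.35,-0.21,0.62],0.039; [-0.35,-0.21,0.94],0.039;
end [0.4731, -0.4446, 0.0068, -245.0646]
```

```bash
p='python3 -m pendant'; $p '[[0.6,[0.42,0,0],0],[0.6,[0.58,0,-0.3],0],[0.6,[0.75,0,-0.61],0],[0.6,[0.91,-0.36,-0.67],0.033]]'>/dev/null; $p '[[0.6,[0.13,-0.38,-0.05],0.033],[0.6,[0.26,-0.76,-0.11],0.067]]'>/dev/null; $p '[[0.6,[0.04,-0.39,-0.05],0.033],[0.6,[0.08,-0.79,-0.11],0.066]]'>/dev/null; $p '[[0.6,[-0.03,-0.39,-0.05],0.033],[0.6,[-0.2,-0.76,-0.05],0.072]]'>/dev/null; $p '[[0.6,[-0.25,-0.32,0],0.039],[0.6,[-0.5,-0.64,0],0.078],[0.6,[-0.75,-0.97,0],0.117]]'>/dev/null; $p '[[0.6,[-0.35,-0.21,0],0.039],[0.6,[-0.35,-0.21,0.31],0.039],[0.6,[-0.35,-0.21,0.62],0.039],[0.6,[-0.35,-0.21,0.92],0.039],[0.6,[-0.35,-0.21,0.92],0.039],[0.6,[-0.35,-0.21,0.92],0.039]]'
python3 - <<'E'
from plan import *
d=grab('wrist','w12');cv2.imwrite('pics/w12b.png',d['img'][:,:,::-1]);w=wheel(d,'y');s=d['state'];print('wheel',w,'rel',(R(s['tool_rot']).T@(np.r_[w,.02]-s['tool_pos']))[:2])
w=w[:2];m=np.array((.385,-.25));e=np.array((.4758,.0622))
plan([(*B(w,.049,115),.008,115,.022),(*B(m,.049,115),.008,115,.025),*[(*B(m,.052,h),.008,h,.03) for h in(101,87,74)],(*B(e,.049,74),.008,74,.025)])
E
```

```text
time: 30.0
tool_pos: [0.4781, -0.444, 0.0099]
tool_rot: [-0.0, 0.538, 0.843, 0.0]
contact_force: [-0.3, -1.6, 1.1]
gripper_width: 0.598
grasp_force: 0.0
wheel [ 0.44368149 -0.3812595 ] rel [ 0.07141515 -0.00473348]
[0.1,-0.02,0.02],-0; [0.2,-0.04,0.03],-0; [0.4,-0.04,0.03],-0; [0.6,-0.04,0.03],-0; [0.8,-0.03,0.03],-0;
[0.2,-0,0],-0; [0.4,0,0],-0; [0.6,0,0],-0; [0.59,-0.05,0],0.038; [0.58,-0.1,0],0.077; [0.6,-0.15,0],0.116; [0.62,-0.2,0],0.155; [0.65,-0.24,0],0.191; [0.68,-0.28,0],0.227; [0.82,-0.15,0],0.227;
[0.2,-0,0],0; [0.39,-0,0],0; [0.59,-0,0],0; [0.78,0,0],0; [0.98,0,0],0;
[0.19,0,0],0; [0.39,0,0],0; [0.59,0,0],0; [0.78,0,0],0; [0.98,0.01,0],0;
[0.19,-0,0],0; [0.39,-0,0],0; [0.58,-0,0],0;
end [0.4624, 0.0148, 0.0083, 74.0691]
```

```bash
p='python3 -m pendant'; $p '[[0.6,[0.1,-0.02,0.02],0],[0.6,[0.2,-0.04,0.03],0],[0.6,[0.4,-0.04,0.03],0],[0.6,[0.6,-0.04,0.03],0],[0.6,[0.8,-0.03,0.03],0]]'>/dev/null; $p '[[0.6,[0.2,0,0],0],[0.6,[0.4,0,0],0],[0.6,[0.53,0,0],0],[0.6,[0.59,-0.05,0],0.038],[0.6,[0.58,-0.1,0],0.077],[0.6,[0.6,-0.15,0],0.116],[0.6,[0.62,-0.2,0],0.155],[0.6,[0.65,-0.24,0],0.191],[0.6,[0.68,-0.28,0],0.227],[0.6,[0.68,-0.28,0],0.227]]'
python3 - <<'E'
from plan import *
d=grab('wrist','w13');cv2.imwrite('pics/w13b.png',d['img'][:,:,::-1]);w=wheel(d,'y');s=d['state'];print('wheel',w,'rel',(R(s['tool_rot']).T@(np.r_[w,.02]-s['tool_pos']))[:2])
e=np.array((.4758,.0622))
plan([(*B(w,.049,74),.008,74,.022),(*B(e,.049,74),.008,74,.025),*[(*B(e,.052,h),.008,h,.03) for h in(58,41,24,5.85)]])
E
```

```text
time: 31.55
tool_pos: [0.3709, -0.3003, 0.0094]
tool_rot: [0.003, 0.798, 0.602, 0.0]
contact_force: [-0.3, -0.3, -0.3]
gripper_width: 0.602
grasp_force: 0.0
wheel [ 0.38547143 -0.24901973] rel [5.33294154e-02 1.86372056e-05]
[0.04,-0,0.01],0.001; [0.24,0,0.01],0.001; [0.45,0,0.01],0.001; [0.66,0,0.01],0.001; [0.87,0,0.01],0.001;
[0.2,0,-0],0; [0.41,0.01,-0],0; [0.62,0.01,-0],0; [0.83,0.01,-0],0;
[0.21,-0,-0],0; [0.41,-0,-0],0; [0.62,-0,-0],0; [0.83,-0,-0],0;
[0.21,0,-0],0; [0.2,-0.06,-0],0.044; [0.2,-0.12,-0],0.089; [0.22,-0.16,-0],0.12; [0.23,-0.2,-0],0.152; [0.25,-0.24,-0],0.183; [0.28,-0.27,-0],0.215; [0.31,-0.3,-0],0.246; [0.34,-0.33,-0],0.278; [0.37,-0.36,-0],0.311;
[0.01,-0.05,-0],0.034; [0.01,-0.09,-0],0.068;
end [0.424, 0.0566, 0.0078, 5.7817]
```

Everything is tracking as planned, so I'll carry on.

```bash
p='python3 -m pendant'; $p '[[0.6,[0.06,0,0.01],0],[0.6,[0.24,0,0.01],0],[0.6,[0.45,0,0.01],0],[0.6,[0.66,0,0.01],0],[0.6,[0.87,0,0.01],0]]'>/dev/null; $p '[[0.6,[0.2,0,0],0],[0.6,[0.41,0.01,0],0],[0.6,[0.62,0.01,0],0],[0.6,[0.83,0.01,0],0]]'>/dev/null; $p '[[0.6,[0.21,0,0],0],[0.6,[0.41,0,0],0],[0.6,[0.62,0,0],0],[0.6,[0.83,0,0],0]]'>/dev/null;  $p '[[0.6,[0.14,0,0],0],[0.6,[0.18,0,0],0],[0.6,[0.2,-0.06,0],0.044],[0.6,[0.2,-0.12,0],0.089],[0.6,[0.22,-0.16,0],0.12],[0.6,[0.23,-0.2,0],0.152],[0.6,[0.25,-0.24,0],0.183],[0.6,[0.28,-0.27,0],0.215],[0.6,[0.31,-0.3,0],0.246],[0.6,[0.34,-0.33,0],0.278]]'>/dev/null; $p '[[0.6,[0.02,-0.04,0],0.033],[0.6,[0.02,-0.09,0],0.067],[0.6,[0.02,-0.13,0],0.1],[0.6,[0.02,-0.13,0],0.1]]'
python3 - <<'E'
from plan import *
d=grab('wrist','w14');cv2.imwrite('pics/w14b.png',d['img'][:,:,::-1]);w=wheel(d,'y');s=d['state'];print('wheel',w,'rel',(R(s['tool_rot']).T@(np.r_[w,.02]-s['tool_pos']))[:2])
q=np.load('tray.npy');c,n=np.cos(q[2]),np.sin(q[2])
for v in(s['tool_pos'][:2],w): p=v-q[:2];print('tray',p[0]*c+p[1]*n,-p[0]*n+p[1]*c)
E
```

```text
time: 34.3
tool_pos: [0.4228, 0.0584, 0.0052]
tool_rot: [-0.0, 0.999, 0.053, 0.0]
contact_force: [0.2, -0.5, 0.9]
gripper_width: 0.601
grasp_force: 0.0
wheel [0.47443349 0.06483287] rel [ 0.05201291 -0.00090104]
tray -0.22310409652797425 0.05014380826968333
tray -0.17109880593530438 0.05126669223915392
```

```bash
p='python3 -m pendant'; $p '[[0.6,[0.08,0.01,-0.015],0],[0.6,[0.2,0.012,-0.015],0],[0.6,[0.4,0.012,-0.015],0],[0.6,[0.6,0.012,-0.015],0],[0.6,[0.8,0.012,-0.015],0],[0.6,[0.9,0.012,-0.015],0],[0.6,[1,0.012,-0.015],0],[0.6,[1,0.012,-0.015],0]]'|sed -n '2p;4p'; $p '[[0.6,[0.04,0,0],0],[0.6,[0.08,0,0],0],[0.6,[0.1,0,0],0],[0.6,[0.1,0,0],0]]'|sed -n '2p;4p'; $p '[[0.6,[0.015,0,0],0],[0.6,[0.025,0,0],0],[0.6,[0.025,0,0],0]]'|sed -n '2p;4p'; $p '[[0.6,[0.01,0,0],0],[0.6,[0.02,0,0],0],[0.6,[0.02,0,0],0]]'|sed -n '2p;4p'
```

```text
tool_pos: [0.5439, 0.0693, 0.0072]
contact_force: [-0.8, 0.0, 0.6]
tool_pos: [0.5544, 0.0707, 0.007]
contact_force: [-0.2, -0.0, -0.5]
tool_pos: [0.5574, 0.071, 0.0069]
contact_force: [0.0, 0.0, -0.4]
tool_pos: [0.5585, 0.0712, 0.0066]
contact_force: [-5.5, -0.7, 2.8]
```

```bash
p='python3 -m pendant'; $p '[[0.6,[0.01,0,0],0],[0.6,[0.015,0,0],0],[0.6,[0.015,0,0],0]]'|sed -n '2p;4p'; $p '[[0.6,[-0.25,0,0],0],[0.6,[-0.5,0,-0.1],0],[0.6,[-0.5,0,-0.5],0],[0.6,[-0.5,0,-0.9],0]]'>/dev/null; $p '[[0.6,[0.2,0.1,-0.4],0],[0.6,[0.5,0.2,-0.7],0],[0.6,[0.8,0.3,-1],0]]'>/dev/null;  $p '[[0.6,[0.3,0.1,-0.2],0],[0.6,[0.6,0.3,-0.4],0],[0.6,[0.8,0.5,-0.6],0],[0.6,[0.8,0.5,-0.6],0],[0.6,[0.8,0.5,-0.6],0]]'
python3 - <<'E'
from plan import *
d=grab('wrist','w15');cv2.imwrite('pics/w15b.png',cv2.resize(d['img'][:,:,::-1],(800,600),interpolation=cv2.INTER_CUBIC))
E
```

```text
tool_pos: [0.5586, 0.0712, 0.0064]
contact_force: [-11.4, -2.4, 8.7]
time: 37.65
tool_pos: [0.6967, -0.009, 0.3006]
tool_rot: [-0.0, 0.999, 0.052, 0.0]
contact_force: [0.4, 0.3, -0.2]
gripper_width: 0.602
grasp_force: 0.0
```

View pics/w15b.png

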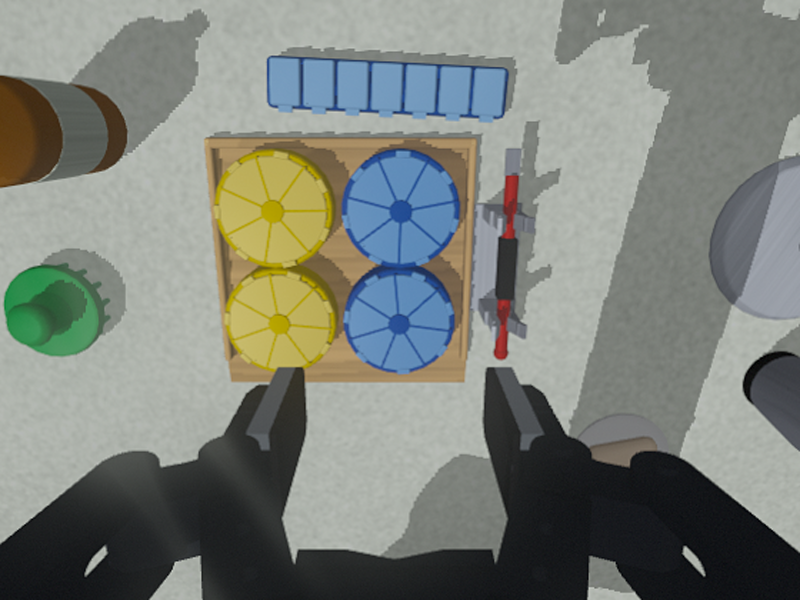

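Picture w15: all four wheels stand in two rows, the opener is under both jaws at (510,215) and (500,320), and the bystanders haven't moved. I'll check the positions with numbers before handing in.

```bash
python3 - <<'E'
from h import *
d=load('w15');k=1.42857;q=np.load('tray.npy');c,n=np.cos(q[2]),np.sin(q[2])
for nm,u,v,z in [('yb',272,212,.0325),('yf',280,324,.0325),('bb',401,211,.0325),('bf',399,324,.0325),('cornerL',206,139,.012),('cornerR',476,138,.012),('frontL',231,381,0),('frontR',464,381,0),('op blade',513,150,.044),('op ball',501,356,.044),('grip',507,268,.05)]:
    p=at(d,u/k,v/k,z)[:2]-q[:2];print(nm,((p[0]*c+p[1]*n)*1e3).round(1),((-p[0]*n+p[1]*c)*1e3).round(1))
E
```

```text
yb 53.2 49.9
yf -37.9 49.3
bb 54.2 -48.5
bf -37.7 -47.4
cornerL 106.4 102.0
cornerR 107.4 -106.2
frontL -105.5 104.4
frontR -105.0 -106.8
op blade 100.0 -128.4
op ball -60.6 -129.4
grip 14.1 -128.3
```

```bash
python3 -c "
from plant import manip; print(manip.job_done())"
```

```text
the job is handed in; nothing more can be done
None
```

I handed the job in at about 38 s of the 72 s allowed: the two yellow and two blue wheels stand in their rows on the tray, within about 2.5 mm of their marks, the opener is clipped under both jaws, and every bystander in the last picture was unmoved; the judge returned no verdict.

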